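# Take a board from the tilt-out bin and clamp it

### The arm

A 7-joint arm with a two-finger parallel gripper is mounted at the origin on the work surface. World frame = base frame: x ahead of the robot, y to its left, z up, the work surface at z = 0. Lengths are in m, angles in rad, forces in N, time in s.
With the tool pointing down it reaches from about 0.425 to 0.95 m from the base axis. Payload 4.7 kg.
Tool frame: the origin (TCP) lies between the finger pads; the fingertips stand 25 mm ahead of it and the grasp point (between the pads) lies 6 mm ahead of it; z points along the fingers, y is the line along which they close (so a half turn about z gives the same grasp; the last joint's range is limited). The gripper opens to 85 mm and grips with 20 to 120 N. Pads are 22 mm wide; open, the fingers measure 114 mm over their backs; the gripper's body (76 mm by 85 mm) begins 54 mm behind the grasp point. The pads swing forward as they close: fully open they stand 13 mm farther back than shut.
Start: joints at [-1.336, 0.469, -0.049, 1.532, 0.024, 1.141, -0.082], TCP at [0.176, 0.652, 0.256] pointing down, gripper open.
Joint ranges: [-2.59, 2.59], [-0.33, 1.99], [-1.39, 1.29], [0.1, 2.45], [-1.04, 4.18], [0.21, 1.99], [-2.66, 2.66]. Speed limits (rad/s): [2.57, 2.57, 3.14, 3.14, 3.14, 3.14, 3.14].

### API

Orientations are given as a 3x3 rotation matrix whose columns are the frame's x, y, z axes.
In Python, from rig import * gives the robot as it stands. Calls block until the motion is done:
- movep(position, orientation): joint-space move of the TCP to a pose.
- move_l(position, attitude=None, feed=0.15, until_force=None): straight line of the TCP; attitude=None keeps the orientation; feed is the mean speed in m/s. With until_force (N) it stops when the force on the tool has changed by that much, and returns True; else False.
- move_joints(angles): joint-space move.
- command_gripper(opening, newtons=None): finger opening in m; newtons is the grip in N (None keeps the last); returns when the fingers have stopped.
- sleep(seconds).
- inverse_kinematics(position, orientation): joint angles nearest the present ones, or None.
- sense(): the state.
- camera(name): name is "scene" or "side" or "wrist"; returns (picture, depth): 480x640x3 uint8, red, green, blue; 480x640 float32, m along the optical axis (not along the pixel's ray), 0 where there is no reading.
- camera_params(name): a dict with "K" (3x3 intrinsics, pixels), "position" and "rotation" of the camera in the world; the wrist camera has in their place "tool_from_camera" (4x4, takes a point from camera to tool coordinates, whose origin is the TCP and whose axes are the flange's). Camera axes: x right, y down, z forward; pixel columns grow to the right and rows downward; lengths in m; the calibration is good to about 2 mm. The wrist camera is an equidistant fisheye: a pixel r from the principal point sees the ray r / f radians off the axis. A picture is of the moment at which its call begins: read the wrist's pose just before it. camera_params takes no time and is no camera call.
A pose or a line that the arm cannot do raises Unreachable and nothing moves.
- finish_job(): hands the job in; it is judged then, once.
The state is a dict: "time_s": time; "joint_pos": joint angles; "qd": joint speeds; "joint_efforts": joint torques, N m; "position": TCP position; "tcp_rot": TCP orientation; "wrist_force": force on the tool from outside, world axes, zero at the start; "ft_torque": the same for the moment, N m; "finger_gap": finger opening in m; "gripper_force": force on a finger pad.
Only numpy, scipy, OpenCV 4.12 (cv2) and the standard library are available. Lean on these libraries where they do the work, as an engineer would, in place of code of your own. Each camera call takes 0.05 s, during which the arm holds its last target. There are 200 camera calls.

### The job

Pull the white bin forward by its handle until it is tilted out all the way, and take out the taller, round-topped plywood board, leaving the shorter, square-topped one in the bin. Press the board, round end up, down into the middle of the sprung clamp, keeping hold of it until it stands upright on the clamp's floor with both jaws closed on its faces, then let go. Leave the bin tilted out and do not disturb the other things on the bench.

Things in the scene. Friction and masses are not known exactly. Their poses are not given: they have to be found in the camera images.
- bin (a joint): tilt of the bin on its bottom pivot, rad: 0 shut (upright), 0.70 against its stop, fully out; its top swings forward, away from the cabinet. A stiff pivot: it stays where it is left (about 3 to 6 N at the handle move it).
- bin_handle (a point): grip point on the black vertical bar handle of the bin's front panel (turns with the bin; x into the cabinet, z up along the panel). The bar is about 10 mm thick and 75 mm long, from 22 mm above this point to 53 mm below it, 35 mm off the panel, free on both y sides. With the bin shut this point is 160 mm above the bench, 45 mm below the cabinet's top.
- bin_hinge (a point): middle of the bin's pivot line, at the bottom of its front panel, 20 mm above the bench; fixed in place, but its axes turn with the bin. The pivot line runs along its y; the handle point is at (-41, 0, 140) mm in these axes.
- bin_floor (a point): middle of the bin's inner floor (50 mm behind and 8 mm above the pivot, in the bin's axes); turns with the bin. White plastic: front panel 244 wide, 165 tall; inside 93 deep (x), 204 wide (y); sides 60 tall, back 50 tall. Two slots on the floor at y = +55 and -55 mm, each between two ribs 16 mm apart, 40 tall, hold one board each, faces to +-y.
- cabinet: grey steel case of the bin, fixed, 244 wide (y), 162 deep (x), 205 mm tall; origin at the bottom centre of its open front, x towards its back, y along its width. Its top covers the bin while the bin is shut.
- round_board: plywood board with a half-round top: 70 wide (x), 12 thick (y), 140 mm tall (z), the top a half circle of 35 mm radius; about 85 g. Origin at the centre of its straight lower edge, z towards the round end. It stands in one of the bin's two slots (which one varies); when the bin is out it leans with the bin, and its upper 100 mm are free of the ribs.
- square_board: like the round board but with a straight top, 70 x 12 x 100 mm, so 40 mm shorter; origin at the centre of its lower edge. It stands in the other slot and stays there.
- clamp_seat (a point): middle of the clamp's floor between the jaws, 20 mm above the bench; z up, y across the jaws, x along them. The jaw faces run from 2 to 36 mm above this floor, with flared steel lips above them up to about 67 mm that are about 30 mm apart at the top. Seated, the board stands on this floor, its faces to +-y and its width along x.
- clamp: sprung clamp, fixed: dark wooden base 110 (x) x 150 (y) x 20 mm, origin under its centre; on it two sprung jaws 90 mm long (x) that close along y and stand about 4 mm apart when empty. A 12 mm board pressed down between their lips spreads them by itself (about 5 to 15 N down).
- jaw_left: sprung wooden jaw on the clamp's +y side, opens towards +y by up to 16 mm, pushes back with about 4 to 6 N; origin at the clamp_seat point when shut
- jaw_right: the same on the -y side, opens towards -y
- glue: bystander: white glue bottle, 60 mm diameter, 190 tall, loose; origin under its centre
- tin: bystander: steel tin, 90 mm diameter, 110 tall, loose; origin under its centre
- mallet: bystander: hammer lying on the bench, loose
There are look-alikes about, which are no part of the job. What is shaped like the clamp but red or yellow is not meant.

How it is judged:
By the outcome, as a careful person would: the job done as asked, in the order asked, and still so for the second after the job is handed in, with the robot touching nothing.
It also fails if it takes over 70 s, if anything falls off the work surface, if the arm or the gripper's body presses on something with over 40 N, if the wrist force passes 120 N, or if a joint passes its speed limit or range.

## Working session

There is one attempt and no reset: what is moved stays moved. The work goes in short steps, each a Python script; the robot and the scene stay as the last script left them, time stands still between calls to the robot, and variables do not carry over. Pictures are saved under pics/ and viewed, at most 10 in all, crops included, and the job is handed in when it is done.

```bash
mkdir -p pics; ls
cat > h.py <<'E'
from rig import *
import numpy as np, cv2
def snap(name,fn):
    p,d=camera(name); cv2.imwrite(f'pics/{fn}.png',p[:,:,::-1]); np.savez(f'pics/{fn}.npz',p=p,d=d); return p,d
def world(name,d):
    c=camera_params(name); K=c['K']; v,u=np.mgrid[0:480,0:640]
    P=np.stack([(u-K[0][2])/K[0][0]*d,(v-K[1][2])/K[1][1]*d,d],-1)
    return P@np.array(c['rotation']).T+np.array(c['position'])
E
python3 - <<'E'
from h import *
for n in('scene','side'):
    snap(n,n+'0'); c=camera_params(n); print(n,c['position'],np.round(c['rotation'],2).tolist())
print(camera_params('wrist'));print(sense())
a=cv2.imread('pics/scene0.png');b=cv2.imread('pics/side0.png')
E
```

```text
pics
scene [ 0.2184811  -0.60423725  1.04751454] [[0.83, -0.43, 0.35], [-0.56, -0.66, 0.51], [0.01, -0.61, -0.79]]
side [0.2552389  0.86209952 1.17498731] [[-0.92, -0.29, 0.25], [-0.39, 0.7, -0.6], [0.0, -0.66, -0.76]]
{'K': array([[371.64829954,   0.        , 313.86606878],
       [  0.        , 371.64829954, 235.30970893],
       [  0.        ,   0.        ,   1.        ]]), 'tool_from_camera': array([[ 4.33720040e-04, -9.54593142e-01, -2.97912311e-01,
         7.69284795e-02],
       [ 9.99999883e-01,  3.50076266e-04,  3.34123776e-04,
         4.60727829e-04],
       [-2.14660235e-04, -2.97912421e-01,  9.54593182e-01,
        -1.17625137e-01],
       [ 0.00000000e+00,  0.00000000e+00,  0.00000000e+00,
         1.00000000e+00]])}
{'time_s': 0.1, 'joint_pos': array([-1.33592692,  0.46939823, -0.04856982,  1.53358087,  0.02409847,
        1.14099899, -0.08228825]), 'qd': array([-0.00020632, -0.00222666,  0.00038949, -0.00330738,  0.00046176,
       -0.000356  , -0.00119281]), 'joint_efforts': array([ 3.08558101e-04, -5.11517823e+01, -4.72087087e-02, -2.38392895e+01,
        1.07700462e-02,  4.37244424e-03,  2.23155706e-05]), 'position': array([0.1758604 , 0.65118854, 0.25533828]), 'tcp_rot': array([[-9.65418741e-01,  2.60703846e-01, -3.98747409e-04],
       [ 2.60704141e-01,  9.65417148e-01, -1.75531996e-03],
       [-7.26610767e-05, -1.79857388e-03, -9.99998380e-01]]), 'wrist_force': array([-0.4263919 ,  0.45337686, -0.49404642]), 'ft_torque': array([-0.02604879,  0.00806753, -0.03182633]), 'gripper_force': 0.0, 'finger_gap': 0.0853382160748431}
```

View pics/scene0.png

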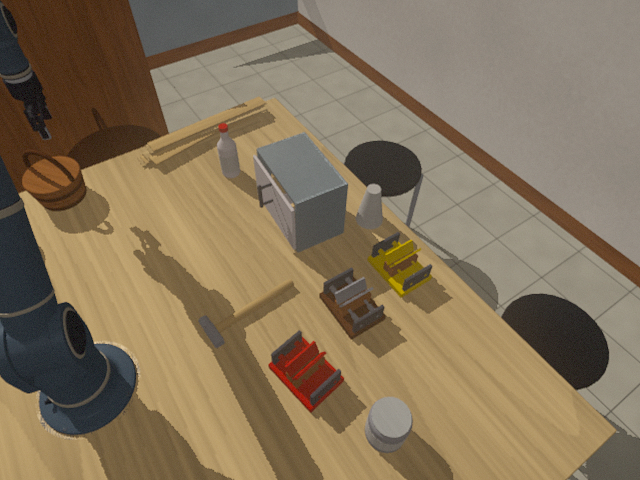

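View pics/side0.png

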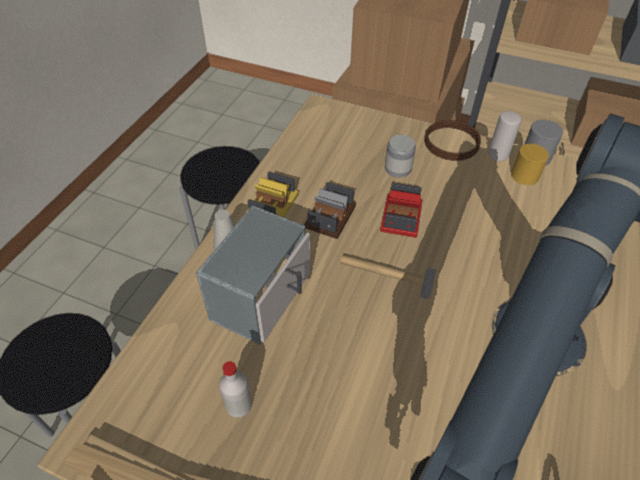

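Scene picture: cabinet at (300,190), with the bin's handle at (263,195). There are three clamp-shaped things: red (306,370), yellow (400,263) and dark wood/grey (352,300). The dark wooden one fits the description. The mallet is at (245,310), the glue at (228,150) and the tin at (389,423).

Run:
```python
from h import *
for n in('scene','side'):
    z=np.load(f'pics/{n}0.npz');W=world(n,z['d']);p=z['p']
    ok=z['d']>0
    m=ok&(abs(W[...,2]-.205)<.006)&(W[...,0]>.4)&(W[...,0]<1.1)&(abs(W[...,1])<.5)
    k,l,st,c=cv2.connectedComponentsWithStats(m.astype('uint8'))
    i=1+st[1:,4].argmax(); pts=W[l==i]
    r=cv2.minAreaRect(pts[:,:2].astype('float32')); print(n,'top',r,np.round(cv2.boxPoints(r),4).tolist(),pts[:,2].mean())
    # clamp: points above bench, clusters
    u0,v0,u1,v1=(310,255,395,345) if n=='scene' else (295,170,365,245)
    S=W[v0:v1,u0:u1]; 
    c=cv2.resize(p[v0:v1,u0:u1],None,fx=5,fy=5,interpolation=cv2.INTER_CUBIC)
    cv2.imwrite(f'pics/{n}_clamp.png',c[:,:,::-1])
    print({(x,y):np.round(W[y,x],3).tolist() for x,y in ([(263,195),(261,187),(228,165),(389,410),(245,310),(289,288),(212,330)] if n=='scene' else [(296,283),(235,395),(400,150),(343,259),(428,283)])})
    m=(S[...,2]>.012)&(S[...,2]<.1); Q=S[m]
    for a,b in((.014,.026),(.07,.095)):
        q=Q[(Q[:,2]>a)&(Q[:,2]<b)][:,:2].astype('float32'); r=cv2.minAreaRect(q); print(a,len(q),r)
a=cv2.imread('pics/scene_clamp.png');b=cv2.imread('pics/side_clamp.png')
h=max(a.shape[0],b.shape[0]); f=lambda i:cv2.copyMakeBorder(i,0,h-i.shape[0],0,0,cv2.BORDER_CONSTANT)
cv2.imwrite('pics/clamps.png',np.hstack([f(a),f(b)]))
```

```text
scene top ((0.7037951350212097, 0.17530688643455505), (0.2481125146150589, 0.15771478414535522), 85.0232162475586) [[0.6144999861717224, 0.05860000103712082], [0.7716000080108643, 0.04490000009536743], [0.7930999994277954, 0.2921000123023987], [0.6359999775886536, 0.30570000410079956]] 0.20388033423674298
{(263, 195): [0.619, 0.25, 0.073], (261, 187): [0.585, 0.185, 0.179], (228, 165): [0.595, 0.434, 0.063], (389, 410): [0.517, -0.449, 0.108], (245, 310): [0.398, -0.035, 0.023], (289, 288): [0.53, -0.035, 0.013], (212, 330): [0.302, -0.042, 0.027]}
0.014 1109 ((0.6910662055015564, -0.16372646391391754), (0.23840856552124023, 0.16279736161231995), 7.5393266677856445)
0.07 473 ((0.634752631187439, -0.1721532642841339), (0.14143861830234528, 0.3303542137145996), 88.44097900390625)
side top ((0.706523597240448, 0.1769796758890152), (0.2485986351966858, 0.16027820110321045), 84.92786407470703) [[0.6157000064849854, 0.06030000001192093], [0.7753999829292297, 0.04610000178217888], [0.7972999811172485, 0.2937000095844269], [0.6377000212669373, 0.30790001153945923]] 0.2046984129695866
{(296, 283): [0.612, 0.139, 0.065], (235, 395): [0.595, 0.487, 0.117], (400, 150): [0.509, -0.424, 0.109], (343, 259): [0.539, -0.013, 0.024], (428, 283): [0.299, -0.024, 0.026]}
0.014 395 ((0.6709471344947815, -0.1576135754585266), (0.192478209733963, 0.14962735772132874), 6.83070707321167)
0.07 388 ((0.6382343769073486, -0.1661480963230133), (0.1455460488796234, 0.09039000421762466), 88.39942169189453)
```

View pics/clamps.png

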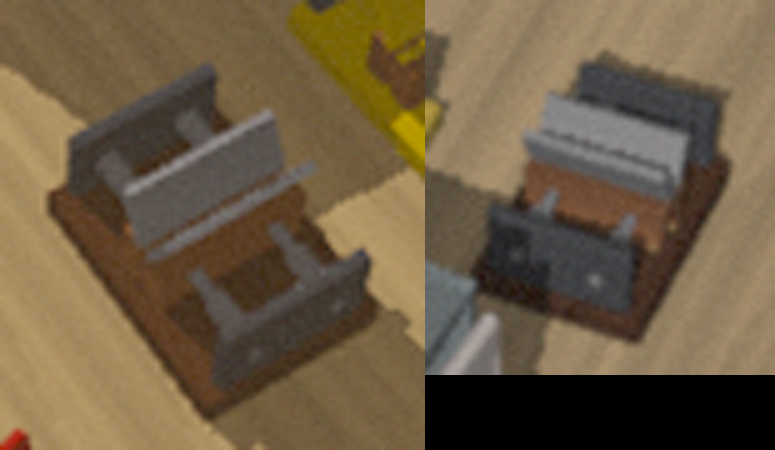

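The crop confirms the dark-wood clamp: brown base, grey jaw lips, scene (352,300). It is at about (0.638,-0.166), yaw about -1.6°. The cabinet front is at about (0.627,0.184), yaw about -5°. Next I check reachability for the handle pull and the board grasp.

```bash
cat >> h.py <<'E'
from scipy.spatial.transform import Rotation as R
YAW=np.radians(-5.0); H=np.array([.627,.184,.02])
Rc=R.from_euler('z',YAW).as_matrix()
def tool(pitch,yaw=YAW,flip=1):
    "tool z pitched down by `pitch` from the yaw heading; flip=1: camera side up/forward"
    c,s=np.cos(pitch),np.sin(pitch)
    M=np.array([[s,0,c],[0,-1,0],[c,0,-s]])
    if flip<0: M=M@np.diag([-1,-1,1])
    return R.from_euler('z',yaw).as_matrix()@M
def binpt(p,tilt): return H+Rc@(R.from_euler('y',-tilt).as_matrix()@np.array(p,float))
def tcp(grasp,M): return grasp-.006*M[:,2]
E
python3 - <<'E'
from h import *
d=np.radians
for f in(1,-1):
  print('flip',f)
  for p0 in(70,60,50):
    for t in(0,.35,.72):
      M=tool(d(p0)-t*.9,flip=f); q=inverse_kinematics(tcp(binpt([-41,0,140],t),M),M); print(p0,t,None if q is None else np.round(q,2))
  for y in(.055,-.055):
    M=tool(np.pi/2-.7,flip=f)
    for z in(123,200,260): q=inverse_kinematics(tcp(binpt([.04,y,z/1e3],.7),M),M); print('board',y,z,None if q is None else np.round(q,2))
  M=tool(np.pi/2,d(-1.6),f)
  for z in(.13,.3): 
    q=inverse_kinematics([.638,-.166,z],M);print('clamp',z,None if q is None else np.round(q,2))
E
```

```text
flip 1
70 0 None
70 0.35 None
70 0.72 None
60 0 None
60 0.35 None
60 0.72 None
50 0 None
50 0.35 None
50 0.72 None
board 0.055 123 [-0.78  0.4   0.14  2.16  1.48  0.4   2.6 ]
board 0.055 200 None
board 0.055 260 None
board -0.055 123 [-0.74  0.34  0.32  2.3   1.93  0.26  2.29]
board -0.055 200 None
board -0.055 260 None
clamp 0.13 [-0.43  0.78  0.98  1.73 -0.74  1.05 -0.79]
clamp 0.3 [-0.45  0.56  0.99  1.56 -0.48  1.28 -0.99]
flip -1
70 0 None
70 0.35 None
70 0.72 None
60 0 None
60 0.35 None
60 0.72 None
50 0 None
50 0.35 None
50 0.72 None
board 0.055 123 [-1.11  0.45  0.56  2.18  1.41  0.23 -0.52]
board 0.055 200 [-1.07  0.25  0.38  2.21  1.17  0.43 -0.27]
board 0.055 260 [-1.09  0.12  0.31  2.22  1.04  0.57 -0.15]
board -0.055 123 [-0.68  0.33  0.25  2.29  1.9   0.28 -0.81]
board -0.055 200 [-0.91  0.15  0.41  2.35  1.39  0.32 -0.32]
board -0.055 260 [-0.95 -0.01  0.35  2.36  1.13  0.47 -0.07]
clamp 0.13 [-0.14  0.6   0.48  1.71 -0.34  0.91  2.02]
clamp 0.3 [-0.33  0.49  0.77  1.55 -0.35  1.24  2.04]
```

Run:
```python
from h import *
d=np.radians
for f in(1,-1):
  for p0 in(90,75,60,50,40):
    for t in(0,.35,.72):
      for k in (1,0):
        M=tool(d(p0)-t*k,flip=f); q=inverse_kinematics(tcp(binpt([-.041,0,.140],t),M),M); print(f,p0,t,k,None if q is None else np.round(q,2))
```

```text
1 90 0 1 [-0.86  0.53  0.67  1.8  -0.4   0.95 -1.67]
1 90 0 0 [-0.86  0.53  0.67  1.8  -0.4   0.95 -1.67]
1 90 0.35 1 [-1.05  0.39  0.67  2.13 -0.15  0.4  -1.98]
1 90 0.35 0 [-0.91  0.5   0.67  1.92 -0.4   0.86 -1.69]
1 90 0.72 1 [-0.97  0.41  0.32  2.4   2.02  0.41  1.96]
1 90 0.72 0 [-0.93  0.51  0.64  2.02 -0.44  0.75 -1.69]
1 75 0 1 [-0.97  0.44  0.69  1.97 -0.29  0.6  -1.8 ]
1 75 0 0 [-0.97  0.44  0.69  1.97 -0.29  0.6  -1.8 ]
1 75 0.35 1 None
1 75 0.35 0 [-1.02  0.41  0.68  2.08 -0.26  0.52 -1.86]
1 75 0.72 1 None
1 75 0.72 0 [-1.04  0.43  0.65  2.18 -0.31  0.4  -1.86]
1 60 0 1 [-0.97  0.37  0.56  2.12  0.31  0.27 -2.42]
1 60 0 0 [-0.97  0.37  0.56  2.12  0.31  0.27 -2.42]
1 60 0.35 1 [-0.81  0.38  0.14  2.38  2.05  0.6   1.99]
1 60 0.35 0 [-1.41  0.55  1.11  2.24 -0.93  0.26 -1.28]
1 60 0.72 1 None
1 60 0.72 0 None
1 50 0 1 None
1 50 0 0 None
1 50 0.35 1 [-0.38  0.5  -0.43  2.42  2.12  1.05  1.95]
1 50 0.35 0 [-1.05  0.36  0.51  2.32  1.74  0.26  2.33]
1 50 0.72 1 None
1 50 0.72 0 [-1.11  0.43  0.51  2.4   2.09  0.31  1.89]
1 40 0 1 [-1.04  0.4   0.52  2.31  2.15  0.4   1.94]

[... 983 characters left out ...]
  0.49 -1.31]
-1 60 0.35 0 [-0.88  0.33  0.37  2.22  0.79  0.26  0.2 ]
-1 60 0.72 1 None
-1 60 0.72 0 [-0.92  0.37  0.35  2.31  1.22  0.22 -0.3 ]
-1 50 0 1 [-0.84  0.34  0.34  2.21  1.49  0.29 -0.48]
-1 50 0 0 [-0.84  0.34  0.34  2.21  1.49  0.29 -0.48]
-1 50 0.35 1 [-0.07  0.6  -0.81  2.4   2.11  1.22 -1.04]
-1 50 0.35 0 [-1.08  0.37  0.54  2.32  1.76  0.25 -0.83]
-1 50 0.72 1 None
-1 50 0.72 0 [-1.02  0.41  0.4   2.4   2.02  0.35 -1.17]
-1 40 0 1 [-1.01  0.4   0.49  2.3   2.13  0.41 -1.18]
-1 40 0 0 [-1.01  0.4   0.49  2.3   2.13  0.41 -1.18]
-1 40 0.35 1 None
-1 40 0.35 0 [-1.08  0.41  0.47  2.39  2.17  0.49 -1.31]
-1 40 0.72 1 None
-1 40 0.72 0 [ 0.05  0.69 -0.99  2.41  1.99  1.2  -0.93]
```

```bash
cat > pull.py <<'E'
from h import *
d=np.radians
hp=[-.041,0,.145]
pose=lambda t,p:(lambda M:(tcp(binpt(hp,t),M),M))(tool(d(p),flip=-1))
P,M=pose(0,70)
command_gripper(.06,30)
movep([.40,.25,.36],M)
pre=P-.09*M[:,2]; movep(pre,M)
f=move_l(P,M,feed=.1,until_force=12); print('approach hit',f)
command_gripper(0,30); s=sense(); print('gap',s['finger_gap'],s['gripper_force'],s['wrist_force'])
for t in np.arange(.1,.79,.1):
    t=min(t,.74)
    P,M=pose(t,70-10*t/.7)
    hit=move_l(P,M,feed=.08,until_force=18); s=sense(); print(round(t,2),hit,np.round(s['wrist_force'],1),round(s['finger_gap'],4))
    if hit: break
print(s['time_s']); snap('scene','scene1'); snap('side','side1')
E
python3 pull.py
python3 - <<'E'
import cv2,numpy as np
a=cv2.imread('pics/scene1.png')[90:290,180:420];b=cv2.imread('pics/side1.png')[170:370,150:390]
cv2.imwrite('pics/c1.png',cv2.resize(np.hstack([a,b]),(800,333)))
E
```

```text
approach hit False
gap 0.009950055888414867 29.535736441612244 [-3.35865395 -3.28260669  5.72016627]
0.1 False [-0.6 -5.3  6.3] 0.0102
0.2 False [-2.7 -5.1  8. ] 0.0103
0.3 False [-5.  -5.  10.6] 0.0101
0.4 False [-4.7 -5.7  7.6] 0.0101
0.5 False [-4.1 -6.   4.2] 0.0099Traceback (most recent call last):
  File "pull.py", line 14, in <module>
    hit=move_l(P,M,feed=.08,until_force=18); s=sense(); print(round(t,2),hit,np.round(s['wrist_force'],1),round(s['finger_gap'],4))
rig.Unreachable: the arm cannot follow that straight line within its joint ranges
[ WARN:0@0.007] global loadsave.cpp:275 findDecoder imread_('pics/scene1.png'): can't open/read file: check file path/integrity
Traceback (most recent call last):
TypeError: 'NoneType' object is not subscriptable
```

```bash
cat > pull2.py <<'E'
from h import *
d=np.radians
hp=[-.041,0,.145]
pose=lambda t,p:(lambda M:(tcp(binpt(hp,t),M),M))(tool(d(p),flip=-1))
print(np.round(sense()['joint_pos'],2))
for t in (.58,.66,.72,.76):
    for p in(63,65,67,70):
        P,M=pose(t,p)
        try: hit=move_l(P,M,feed=.08,until_force=18); break
        except Unreachable: hit=None
    s=sense(); print(t,p,hit,np.round(s['wrist_force'],1),round(s['finger_gap'],4))
    if hit or hit is None: break
print(s['time_s'],np.round(s['joint_pos'],2)); snap('scene','scene1'); snap('side','side1')
# bar angle estimate from the hold point
g=s['position']+.006*s['tcp_rot'][:,2]; v=Rc.T@(g-H); print('tilt',np.arctan2(-v[0],v[2])-np.arctan2(.041,.145),np.hypot(v[0],v[2]))
E
python3 pull2.py
python3 - <<'E'
import cv2,numpy as np
a=cv2.imread('pics/scene1.png')[90:290,180:420];b=cv2.imread('pics/side1.png')[170:370,150:390]
cv2.imwrite('pics/c1.png',cv2.resize(np.hstack([a,b]),(800,333)))
E
```

```text
[-1.09  0.36  0.62  2.24  0.3   0.22  0.66]
0.58 63 False [-1.8 -5.1  4.1] 0.0102
0.66 63 False [-1.1 -4.4  1.4] 0.0103
0.72 63 False [ 0.3 -4.5  0.4] 0.0102
0.76 63 False [-3.1 -8.3 17.4] 0.0099
7.4583 [-0.91  0.36  0.36  2.29  0.9   0.22  0.03]
tilt 0.7356112211826796 0.14957108042378414
```

View pics/c1.png

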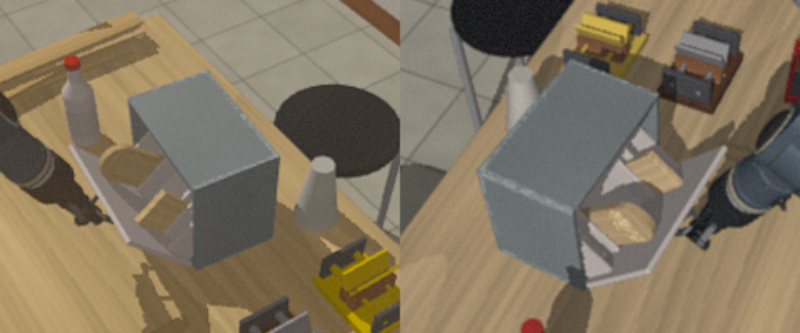

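The crop shows the bin fully out with force building at the stop. The round board is in the +y slot (left crop 130,165) and the square board is in the -y slot (160,210). Next I release, back off and measure the board in bin axes.

Run:
```python
from h import *
command_gripper(.06); s=sense(); M=s['tcp_rot']
move_l(s['position']-.13*M[:,2],feed=.15)
M2=tool(np.pi/2-.7,flip=-1); Q=binpt([.04,.055,.29],.7)
movep(Q,M2); 
A=[]
for n in('scene','side'):
    p,dd=snap(n,n+'2'); W=world(n,dd); B=((W-H)@Rc)@R.from_euler('y',-.7).as_matrix()
    # panel tilt: panel's outer edge line/top points
    m=(dd>0)&(abs(B[...,1]-.055)<.022)&(B[...,2]>.06)&(B[...,2]<.165)&(B[...,0]>.008)&(B[...,0]<.095)
    hsv=cv2.cvtColor(p,cv2.COLOR_RGB2HSV); m&=hsv[...,1]>60
    b=B[m]; print(n,len(b),'x',np.percentile(b[:,0],[1,50,99]).round(4),'y',np.percentile(b[:,1],[1,10,50,90,99]).round(4),'z',np.percentile(b[:,2],[1,50,99]).round(4))
    t=b[b[:,2]>np.percentile(b[:,2],90)]; print('top',t.mean(0).round(4))
    m=(dd>0)&(abs(B[...,1])<.1)&(abs(B[...,2]-.12)<.04)&(abs(B[...,0])<.015)&(hsv[...,1]<60); b=B[m]
    if len(b)>20: print('panel x,z fit',np.polyfit(b[:,2],b[:,0],1),len(b),b[:,0].mean())
snap('wrist','wrist2'); print(sense()['time_s'],sense()['position'].round(3))
```

```text
scene 566 x [0.0089 0.0411 0.0749] y [0.0442 0.0459 0.0484 0.0528 0.0594] z [0.0611 0.1098 0.156 ]
top [0.0332 0.0514 0.153 ]
panel x,z fit [-0.00073321 -0.00203555] 554 -0.002126965385450695
side 654 x [0.0089 0.0427 0.0769] y [0.0482 0.053  0.0595 0.0613 0.0625] z [0.0615 0.1135 0.1561]
top [0.0375 0.0549 0.1536]
panel x,z fit [-0.00384757  0.00031381] 737 -0.00016288443340679913
9.7167 [0.476 0.251 0.266]
```

View pics/wrist2.png

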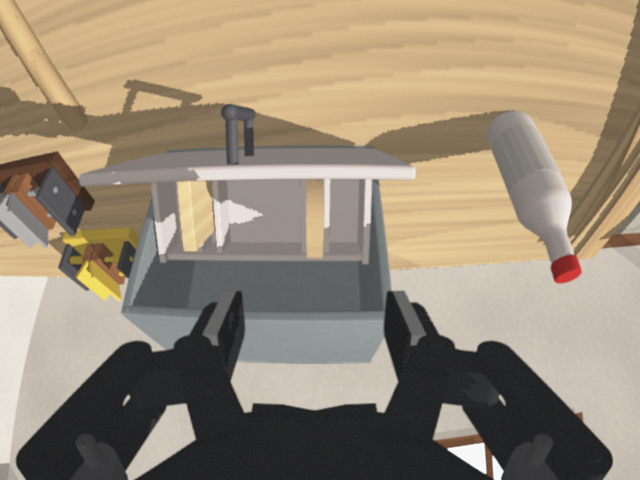

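Wrist picture: the round board's edge is at (315,220), centred between the fingers at about (314,·). The square board is at (193,215). Aligned, so I descend, grip and withdraw along the bin's axis.

Run:
```python
from h import *
M=tool(np.pi/2-.7,flip=-1); Y=.054
P=tcp(binpt([.040,Y,.125],.7),M)
print('pre',[inverse_kinematics(tcp(binpt([.04,Y,z],.7),M),M) is not None for z in(.2,.16,.125)])
movep(tcp(binpt([.04,Y,.23],.7),M),M)
print(move_l(P,M,feed=.1,until_force=8))
s=sense();print(s['position'].round(4),P.round(4),s['wrist_force'].round(1))
command_gripper(0,80); s=sense(); print('gap',s['finger_gap'],s['gripper_force'],s['wrist_force'].round(1))
u=-M[:,2]
print(move_l(s['position']+.135*u,feed=.08,until_force=25)); s=sense(); print(s['finger_gap'],s['wrist_force'].round(1),np.round(s['joint_pos'],2))
p=s['position'].copy(); p[2]=.42; 
Mv=tool(np.pi/2,np.radians(-1.6),-1)
try: movep([p[0]-.02,p[1],.42],tool(np.pi/2-.35,flip=-1))
except Unreachable: print('x')
movep([.56,.0,.42],Mv); movep([.62,-.15,.36],Mv)
s=sense(); print(s['time_s'],s['finger_gap'],s['position'].round(3),s['wrist_force'].round(1),np.round(s['joint_pos'],2))
snap('scene','scene3'); snap('side','side3'); snap('wrist','wrist3')
a=cv2.imread('pics/scene3.png')[80:400,180:440];b=cv2.imread('pics/side3.png')[80:400,170:430]; c=cv2.resize(cv2.imread('pics/wrist3.png'),None,fx=.6667,fy=.6667)
cv2.imwrite('pics/c3.png',cv2.resize(np.hstack([a,b,c]),(800,270)))
```

```text
pre [True, True, True]
False
[0.578  0.2428 0.1464] [0.5781 0.2425 0.146 ] [0.1 0.9 0.4]
gap 0.011286749936416351 77.78700962662697 [-1.5 -0.1  2.9]
False
0.01132228414992438 [ 0.1 -0.7 -0.9] [-0.98  0.12  0.19  2.22  1.05  0.59 -0.16]
16.1667 0.011182874377575841 [ 0.62  -0.148  0.36 ] [ 1.   0.1 -0.9] [-0.28  0.38  0.63  1.52 -0.23  1.32  1.92]
```

View pics/c3.png

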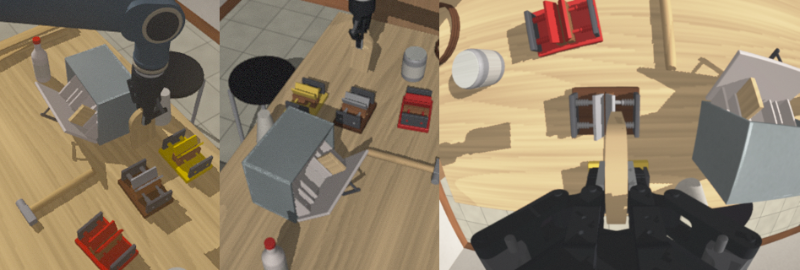

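The board is held and the clamp is in view in the wrist picture, with the square board still in the bin. Next I measure the clamp and the held board from the wrist depth.

```bash
cat >> h.py <<'E'
def wristworld(d,pos,rot):
    c=camera_params('wrist');K=c['K'];v,u=np.mgrid[0:480,0:640]
    a=(u-K[0,2])/K[0,0];b=(v-K[1,2])/K[1,1];r=np.hypot(a,b)+1e-9;k=np.tan(np.minimum(r,1.5))/r
    C=np.stack([a*k*d,b*k*d,d],-1);T=c['tool_from_camera']
    return (C@T[:3,:3].T+T[:3,3])@rot.T+pos
E
python3 - <<'E'
from h import *
s=sense();z=np.load('pics/wrist3.npz');W=wristworld(z['d'],s['position'],s['tcp_rot'])
S={'wrist':(W,z['d'])}
for n in('scene','side'):
    q=np.load(f'pics/{n}0.npz')['d'];S[n]=(world(n,q),q)
for n,(W,d) in S.items():
    near=(d>0)&(abs(W[...,0]-.638)<.075)&(abs(W[...,1]+.166)<.095)
    t=near&(W[...,2]>.073)&(W[...,2]<.10)
    q=W[t]; r=cv2.minAreaRect(q[:,:2].astype('float32')); print(n,len(q),np.round(np.r_[r[0],r[1],r[2]],4),'zmax',np.percentile(q[:,2],99).round(4))
    print('  y hist',np.histogram(q[:,1],np.arange(-.26,-.07,.01))[0])
    mid=q[abs(q[:,1]+.166)<.03]; 
    for lo,hi in((-.20,-.166),(-.166,-.13)):
        m=mid[(mid[:,1]>lo)&(mid[:,1]<hi)]
        if len(m)>10: print('  lip',len(m),m.min(0).round(4),m.max(0).round(4),'slope dy/dx',np.polyfit(m[:,0],m[:,1],1)[0].round(3))
    t=near&(W[...,2]>.012)&(W[...,2]<.026); q=W[t]; r=cv2.minAreaRect(q[:,:2].astype('float32')); print('  base',len(q),np.round(np.r_[r[0],r[1],r[2]],4))
# held board in tool frame
W=S['wrist'][0];T=(W-s['position'])@s['tcp_rot']
m=(z['d']>0)&(abs(T[...,1])<.012)&(T[...,2]>.03)&(T[...,2]<.13)&(abs(T[...,0])<.05)
b=T[m]; print('held',len(b),np.percentile(b,[2,50,98],axis=0).round(4))
for n in('scene','side'):
    d=np.load(f'pics/{n}3.npz')['d'];T=(world(n,d)-s['position'])@s['tcp_rot']
    m=(d>0)&(abs(T[...,1])<.02)&(T[...,2]>.04)&(T[...,2]<.14)&(abs(T[...,0])<.06); b=T[m]; print(n,len(b))
    if len(b)>30: print(np.percentile(b,[2,50,98],axis=0).round(4),'dy/dz',np.polyfit(b[:,2],b[:,1],1)[0].round(3),'dx/dz', [np.round(np.percentile(b[abs(b[:,2]-zz)<.01][:,0],[3,97]),4).tolist() for zz in(.06,.08,.1) if (abs(b[:,2]-zz)<.01).any()])
E
```

```text
wrist 1326 [ 6.37600e-01 -1.70700e-01  4.19000e-02  8.96000e-02  8.85581e+01] zmax 0.0894
  y hist [  0   0   0   0   0   0  92 796  84  30 283  41   0   0   0   0   0   0]
  lip 972 [ 0.5923 -0.1921  0.073 ] [ 0.6821 -0.1778  0.09  ] slope dy/dx -0.018
  lip 354 [ 0.5931 -0.1613  0.073 ] [ 0.6391 -0.1487  0.09  ] slope dy/dx -0.092
  base 4066 [ 0.6366 -0.1697  0.1501  0.1108 89.6897]
scene 314 [ 6.37500e-01 -1.48700e-01  8.78000e-02  9.00000e-02  8.79525e+01] zmax 0.0895
  y hist [  0   0   0   0   0   0  23  68   0  36 169  15   0   0   1   2   0   0]
  lip 91 [ 0.5912 -0.1919  0.0734] [ 0.6811 -0.18    0.0903] slope dy/dx -0.031
  lip 220 [ 0.5924 -0.1647  0.0731] [ 0.6825 -0.1475  0.0917] slope dy/dx -0.014
  base 837 [ 0.6361 -0.1711  0.1517  0.1107 89.0328]
side 302 [ 0.6384 -0.1659  0.0913  0.1391  0.5302] zmax 0.0906
  y hist [  0   0   8   1   0   0  11 134  33   0  80  28   0   0   0   3   4   0]
  lip 178 [ 0.5928 -0.1957  0.0731] [ 0.6829 -0.1735  0.0915] slope dy/dx -0.02
  lip 108 [ 0.5942 -0.1567  0.073 ] [ 0.6839 -0.1464  0.0912] slope dy/dx -0.013
  base 409 [ 0.6393 -0.1658  0.1134  0.1529  0.0217]
held 377 [[ 0.029  -0.0051  0.0304]
 [ 0.0358  0.0008  0.062 ]
 [ 0.0398  0.0066  0.1123]]
scene 616
[[-0.0361 -0.0077  0.0411]
 [ 0.0034 -0.006   0.0764]
 [ 0.0367  0.0031  0.1165]] dy/dz 0.006 dx/dz [[-0.0325, 0.0364], [-0.0345, 0.0339], [-0.0377, 0.0314]]
side 605
[[-0.0375  0.0005  0.041 ]
 [-0.0012  0.0061  0.0762]
 [ 0.0331  0.0105  0.115 ]] dy/dz -0.004 dx/dz [[-0.0338, 0.0333], [-0.0374, 0.0312], [-0.0382, 0.0287]]
```

Clamp centre is (0.6375,-0.170), yaw about -1.2°. The board leans about 0.12 rad in the fingers, so I tilt the tool to make it vertical, check, then press.

```bash
cat > ins.py <<'E'
from h import *
M=tool(np.pi/2+.12,np.radians(-1.2),-1); b=np.array([-.0064,.0005,.121]); C=np.array([.6375,-.170,0])
pos=lambda zb: C+[0,0,zb]-M@b
movep(pos(.17),M); move_l(pos(.105),M,feed=.1)
s=sense()
for n in('scene','side'):
    p,d=snap(n,n+'4');W=world(n,d)-C
    m=(d>0)&(abs(W[...,1])<.02)&(W[...,2]>.112)&(W[...,2]<.2)&(abs(W[...,0])<.06); q=W[m]
    print(n,len(q),'y',np.percentile(q[:,1],[5,50,95]).round(4),[ (zz,np.percentile(q[abs(q[:,2]-zz)<.008][:,0],[3,97]).round(4).tolist()) for zz in(.125,.145,.165,.185) if (abs(q[:,2]-zz)<.008).sum()>10])
p,d=snap('wrist','wrist4')
print(s['position'].round(4),s['wrist_force'].round(1),s['time_s'])
E
python3 ins.py
```

```text
scene 483 y [-0.0076 -0.0061  0.0022] [(0.125, [-0.0343, 0.0329]), (0.145, [-0.0343, 0.0342]), (0.165, [-0.0345, 0.0341]), (0.185, [-0.0344, 0.0327])]
side 559 y [0.0006 0.0052 0.0087] [(0.125, [-0.0318, 0.037]), (0.145, [-0.0318, 0.0364]), (0.165, [-0.0323, 0.0352]), (0.185, [-0.0321, 0.0362])]
[ 0.646  -0.1709  0.2267] [-0.2 -0.1 -1.2] 17.5167
```

View pics/wrist4.png

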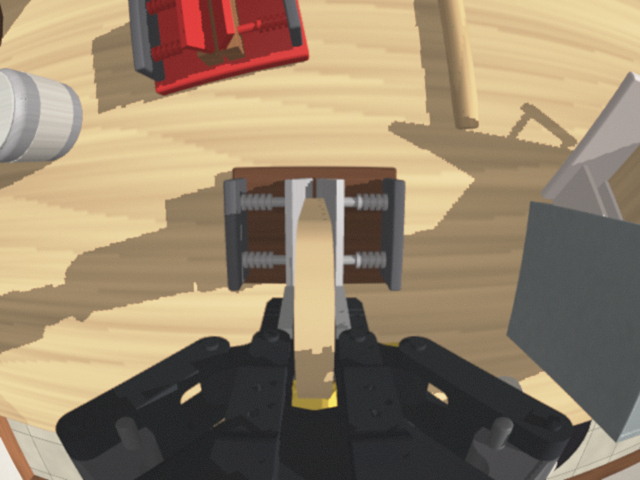

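The board is vertical, and its lower end at (315,200) is centred between the lips at (290–342). Pressing down.

Run:
```python
from h import *
M=tool(np.pi/2+.12,np.radians(-1.2),-1); b=np.array([-.0064,.0005,.121]); C=np.array([.6375,-.170,0])
pos=lambda zb: C+[0,0,zb]-M@b
for zb in(.08,.06,.045,.032,.024,.018,.013):
    h=move_l(pos(zb),M,feed=.05,until_force=30); s=sense(); print(zb,h,s['wrist_force'].round(1),s['position'][2].round(4),pos(zb)[2].round(4),s['finger_gap'].round(4))
    if h or s['wrist_force'][2]>28: break
for n in('scene','side'):
    p,d=snap(n,n+'5');W=world(n,d)-C
    m=(d>0)&(abs(W[...,1])<.02)&(W[...,2]>.095)&(W[...,2]<.18)&(abs(W[...,0])<.06); q=W[m]
    print(n,len(q),'y',np.percentile(q[:,1],[5,50,95]).round(4),[ (zz,np.percentile(q[abs(q[:,2]-zz)<.006][:,0],[3,97]).round(4).tolist()) for zz in(.1,.11,.12,.13) if (abs(q[:,2]-zz)<.006).sum()>10])
print(s['time_s'])
```

```text
Traceback (most recent call last):
AttributeError: 'float' object has no attribute 'round'
```

Run:
```python
from h import *
M=tool(np.pi/2+.12,np.radians(-1.2),-1); b=np.array([-.0064,.0005,.121]); C=np.array([.6375,-.170,0])
pos=lambda zb: C+[0,0,zb]-M@b
for zb in(.07,.06,.045,.032,.024,.018,.013):
    h=move_l(pos(zb),M,feed=.05,until_force=30); s=sense(); print(zb,h,s['wrist_force'].round(1),round(s['position'][2],4),round(pos(zb)[2],4),round(s['finger_gap'],4))
    if h or s['wrist_force'][2]>28: break
for n in('scene','side'):
    p,d=snap(n,n+'5');W=world(n,d)-C
    m=(d>0)&(abs(W[...,1])<.02)&(W[...,2]>.095)&(W[...,2]<.18)&(abs(W[...,0])<.06); q=W[m]
    print(n,len(q),'y',np.percentile(q[:,1],[5,50,95]).round(4),[ (zz,np.percentile(q[abs(q[:,2]-zz)<.006][:,0],[3,97]).round(4).tolist()) for zz in(.1,.11,.12,.13) if (abs(q[:,2]-zz)<.006).sum()>10])
print(s['time_s'])
```

```text
0.07 False [ 0.3  0.1 -1.4] 0.1904 0.1909 0.0109
0.06 False [ 1.3 -0.6 -1.2] 0.1806 0.1809 0.0111
0.045 False [1.4 0.3 3.7] 0.1668 0.1659 0.0111
0.032 False [ 1.2 -0.3  0.9] 0.1528 0.1529 0.0113
0.024 False [ 1.1 -0.7  0.5] 0.1448 0.1449 0.0112
0.018 False [ 2.  -0.4  1.5] 0.1388 0.1389 0.0111
0.013 False [ 1.7 -0.3  5.5] 0.135 0.1339 0.011
scene 391 y [-0.0191 -0.0058  0.0104] [(0.1, [-0.0344, -0.0006]), (0.11, [-0.0356, -0.0004]), (0.12, [-0.0355, 0.0077]), (0.13, [-0.0341, 0.0049])]
side 371 y [-0.0066  0.0062  0.0174] [(0.1, [-0.0325, 0.0364]), (0.11, [-0.0327, 0.0357]), (0.12, [-0.0324, 0.035]), (0.13, [-0.0317, 0.0244])]
20.7
```

Run:
```python
from h import *
M=tool(np.pi/2+.12,np.radians(-1.2),-1); b=np.array([-.0064,.0005,.121]); C=np.array([.6375,-.170,0])
pos=lambda zb: C+[0,0,zb]-M@b
for zb in(.011,.009,.007,.005):
    h=move_l(pos(zb),M,feed=.03,until_force=25); s=sense(); print(zb,h,s['wrist_force'].round(1),round(s['position'][2],4),round(pos(zb)[2],4),round(s['finger_gap'],4))
    if h or s['wrist_force'][2]>20: break
sleep(.3); snap('scene','scene6'); snap('side','side6'); print(sense()['wrist_force'].round(1),s['time_s'])
a=cv2.imread('pics/scene6.png')[200:350,280:430];b=cv2.imread('pics/side6.png')[120:270,250:400]
cv2.imwrite('pics/c6.png',cv2.resize(np.hstack([a,b]),(800,400),interpolation=cv2.INTER_CUBIC))
```

```text
0.011 False [ 0.4  0.8 14.7] 0.1349 0.1319 0.0111
0.009 False [-2.4  1.7 23.9] 0.1348 0.1299 0.0111
[-2.2  1.6 23.9] 21.3
```

View pics/c6.png

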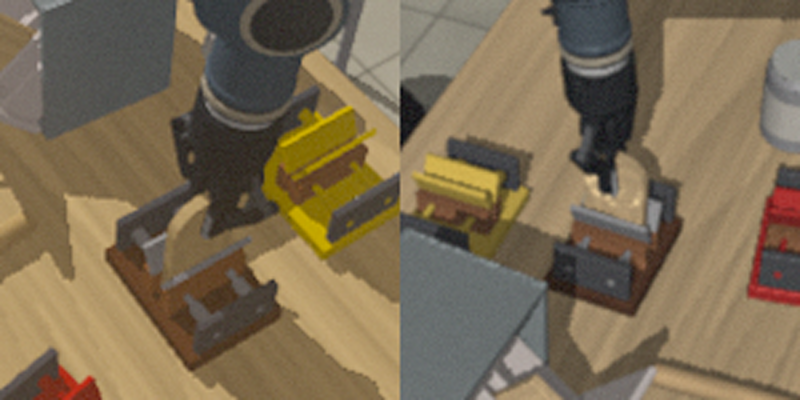

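The board hits hard floor contact at z=0.1349 and stands between the jaws in both crops. I ease the load, release, back off and check.

Run:
```python
from h import *
s=sense(); p=s['position'].copy(); M=tool(np.pi/2+.12,np.radians(-1.2),-1)
move_l(p,M,feed=.03); print(sense()['wrist_force'].round(1))
command_gripper(.05); sleep(.2); print(sense()['wrist_force'].round(1))
move_l(p-.15*M[:,2],M,feed=.12); movep([.5,-.05,.45],tool(np.pi/2,0,-1)); sleep(.3)
C=np.array([.6375,-.170,0])
for n in('scene','side'):
    pp,d=snap(n,n+'7');W0=world(n,d);W=W0-C
    m=(d>0)&(abs(W[...,1])<.013)&(W[...,2]>.096)&(W[...,2]<.2)&(abs(W[...,0])<.06); q=W[m]
    print(n,len(q),'ztop',np.percentile(q[:,2],99).round(4),'y',np.percentile(q[:,1],[5,50,95]).round(4),[(zz,np.percentile(q[abs(q[:,2]-zz)<.006][:,0],[3,97]).round(4).tolist()) for zz in(.1,.11,.12,.13)])
    f=q[abs(q[:,1]-np.median(q[:,1]))<.004]; print('dy/dz',np.polyfit(f[:,2],f[:,1],1)[0].round(3))
    B=((W0-H)@Rc)@R.from_euler('y',-.7).as_matrix(); hs=cv2.cvtColor(pp,cv2.COLOR_RGB2HSV)
    m=(d>0)&(abs(B[...,1])<.1)&(abs(B[...,2]-.12)<.04)&(abs(B[...,0])<.015)&(hs[...,1]<60); b=B[m]; print('panel slope',np.polyfit(b[:,2],b[:,0],1).round(4))
print(sense()['time_s'])
a=cv2.imread('pics/scene7.png')[100:430,150:450];b=cv2.imread('pics/side7.png')[120:450,170:470]
cv2.imwrite('pics/c7.png',cv2.resize(np.hstack([a,b]),(800,440)))
```

```text
[-1.4 -0.2  5.6]
[ 0.1 -0.   0.4]
scene 408 ztop 0.1613 y [-0.0074 -0.0056  0.0045] [(0.1, [-0.0347, 0.0344]), (0.11, [-0.0348, 0.0341]), (0.12, [-0.0347, 0.033]), (0.13, [-0.0341, 0.0307])]
dy/dz 0.024
panel slope [ 0.0007 -0.0022]
side 408 ztop 0.1619 y [-0.0026  0.0051  0.0092] [(0.1, [-0.0328, 0.034]), (0.11, [-0.0324, 0.0364]), (0.12, [-0.0321, 0.0373]), (0.13, [-0.0318, 0.0349])]
dy/dz -0.008
panel slope [-0.0005 -0.0001]
25.5
```

View pics/c7.png

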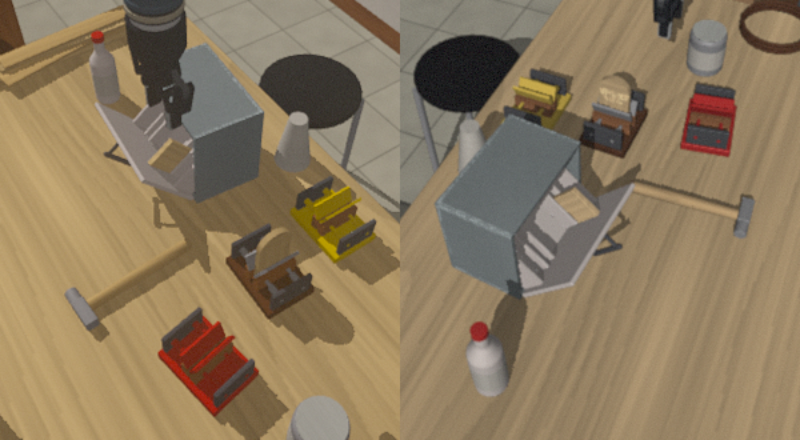

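The board stands upright in the dark clamp with its top at 0.161 m (expected 0.160 m). The bin is still fully out, the square board is in it and the other things are undisturbed.

```bash
python3 -c "
from rig import *
print(finish_job())"
```

```text
the job is handed in; nothing more can be done
None
```

The job is handed in: the bin is fully tilted out with the square board still in it, and the round board stands upright on the dark clamp's floor between its jaws; the other things look undisturbed in the last pictures and the clock read about 25.5 s, but no verdict was returned.

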